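# Index the dosing arm on to the open beaker

### The job

The dosing arm's nozzle stands over the stoppered flask. Hook a fingertip through and under the pull ring at the other end of the arm, lift the spring pin out of its hole, swing the arm one hole so that the nozzle comes over the open beaker and no further, and let the pin drop fully home in that hole. Work gently, without squeezing the ring, leave the vessels and the other things on the bench where they stand, and finish clear of everything.

Things in the scene. Friction and masses are not known exactly. Their poses are not given: they have to be found in the camera images.
- swing_arm (a joint): angle of the dosing arm, a level aluminium bar 285 x 30 mm, underside 127 and top 141 mm above the bench, on a pivot over a grey pedestal; 0 = at the start, in the middle of five holes, grows anticlockwise from above; holes at -1.047, -0.524, 0, 0.524, 1.047 rad. Unlocked, it stays where it is left; turning takes about 0.12 N m (1 N at the pin)
- index_pin (a joint): height of the spring pin above home (m): 0 = fully home, 10 mm deep in a hole; above 0.010 its round 8 mm tip is clear of the index plate (plate top 115 mm above the bench); upper stop at 0.026. The spring pushes down with 4 N at home, 7 N at the stop. Let go between holes, the tip rides on the plate at 0.010 and snaps down over the next hole (11 mm wide)
- ring_center (a point): centre of the pull ring's opening, 191 mm above the bench with the pin home, 135 mm from the pivot axis (the pin: 120 mm). Steel ring of 6 mm round bar, 52 mm clear inside, fixed on top of the pin at the arm's end farther from the robot. Axes: x along the arm from nozzle to ring, z up
- ring_top (a point): inside of the ring's highest part, 26 mm from the ring's centre. The ring stands on edge, square across the arm, its top leaning 30 degrees from upright away from the pivot and the robot: a finger goes through it from the robot's side, along the arm, pointing 35 to 45 degrees outward from straight down, and lifts it here. The arm's top is 50 mm below the ring's centre; a 29 mm wide fingertip fits
- pivot (a point): point on the arm's vertical pivot axis, 115 mm above the bench. The grey base and the plate, a fan 140 mm in radius with five holes, lie round it on the ring's side; x axis: from the pivot to the middle hole
- nozzle_tip (a point): lower tip of the white dosing nozzle under the arm's end nearer the robot, 140 mm from the pivot axis on the side opposite the ring, 108 mm above the bench; when the ring goes one way, the nozzle goes the other way
- beaker_rim (a point): centre of the mouth of the open white, slightly tapering beaker, 70 mm across, 85 mm tall, the only open vessel of the three on the nozzle's arc; it stands one hole away from the nozzle's start, on either side of the flask
- flask: conical flask with a stopper, white, 62 mm across the foot, 94 mm tall; stands under the nozzle at the start; origin under its centre
- capped_bottle: round white bottle with a screw cap, 62 mm across, 95 mm tall, on the other side of the flask; origin under its centre
- petri_dish: closed clear dish, 60 mm across, 16 mm tall, on the bench beside the index plate; origin under its centre
- weight: brass balance weight with a knob, 28 mm across, 40 mm tall, on the bench on the other side of the index plate; origin under its centre
- vial: small amber vial with a black cap, 26 mm across, 50 mm tall, beside the station; origin under its centre
- spatula: spatula 170 mm long lying on the bench to the robot's right; origin under its middle
- cup: clear open cup, 60 mm across, 70 mm tall, to the robot's left, away from the station; origin under its centre
Mind the look-alikes: they are no part of the job. Leave any orange or pink look-alike of the part that bears beaker_rim alone.

How it is judged (in metres and radians):
On the way:
1. the pin is lifted clear of the plate while the arm is still at its first hole (value of joint index_pin above 0.0095 m and value of joint swing_arm between -0.15 and 0.15 rad), for 0.1 s.
At the end, for the whole second after the job is handed in: The pin is home (within 2 mm) in the hole next to the first one, the arm is within 0.04 rad of that hole and at rest, the nozzle tip is within 20 mm of the centre of the beaker's mouth seen from above, and the beaker and the bystanders are upright and within 20 mm of where they stood (value of joint index_pin below 0.002 m and horizontal distance between nozzle_tip and beaker_rim below 0.02 m and (value of joint swing_arm between -0.563599 and -0.483599 rad or value of joint swing_arm between 0.483599 and 0.563599 rad) and velocity of joint swing_arm between -0.05 and 0.05 rad/s and not (distance of any of flask, capped_bottle, petri_dish, weight, vial, spatula, cup, beaker_rim from where it was at the start of the episode above 0.02 m) and angle between beaker_rim's own z axis and vertical below 0.1 rad); the robot touches nothing.
It fails at once if the arm is swung past the next hole (value of joint swing_arm above 0.75 rad or value of joint swing_arm below -0.75 rad).
It fails at once if the ring or the arm is squeezed or wrenched (over 35 N) (contact force between the fingers and swing_arm above 35 N).
It fails at once if the beaker or another loose thing is lifted, carried or pushed away (over 20 mm) (distance of any of flask, capped_bottle, petri_dish, weight, vial, spatula, cup, beaker_rim from where it was at the start of the episode above 0.02 m).
It also fails if it takes over 51 s, if anything falls off the work surface, if the arm or the gripper's body presses on something with over 40 N, if the wrist force passes 120 N, or if a joint passes its speed limit or range.

### The arm

A 6-joint arm with a two-finger parallel gripper is mounted at the origin on the work surface. World frame = base frame: x ahead of the robot, y to its left, z up, the work surface at z = 0. Lengths are in mm, angles in rad, forces in N, time in s.
With the tool pointing down it reaches from about 400 to 925 mm from the base axis. Payload 12.5 kg.
Tool frame: the origin (TCP) lies midway between the tips of the shut fingers; the grasp point (between the pads) lies 19 mm behind it; z points along the fingers, y is the direction in which the jaws open and shut (so a half turn about z gives the same grasp; the last joint's range is limited). The gripper opens to 95 mm and grips with 3 to 60 N. Pads are 20 mm wide; open, the fingers measure 119 mm over their backs; the gripper's body (75 mm by 180 mm) begins 59 mm behind the grasp point.
Start: joints at [1.162, 0.491, 1.559, -0, 1.092, -0.106], TCP at [186.354, 596.589, 214.661] pointing down, gripper open.
Joint ranges: [-3.1, 3.1], [-0.84, 2.19], [0.05, 2.79], [-1.13, 4.28], [0.06, 2.93], [-2.69, 2.69]. Speed limits (rad/s): [2.22, 2.22, 2.79, 3.14, 3.14, 3.14].

### API

Orientations are given as [roll, pitch, yaw] about the fixed x, y, z axes, in that order (R = Rz(yaw) Ry(pitch) Rx(roll)).
In Python, from cell import * gives the robot as it stands. The module is installed in compiled form; this text tells all that it offers.
- The arm moves only by the tool carry_out, never from a script. Its argument "moves" is a list of rows, each an object of numbers: "dx", "dy", "dz": the shift along the tool's x, y, z in m; "twist": the turn about the tool's z in degrees. A call has 1 to 5 rows; each row is the pose to reach, as a shift and turn from the pose commanded when the call began, along the tool's axes at that moment; what a row does not reach only later rows make up. A row lasts 1/10 s, in which the tool goes at most 50 mm and 8.59 degrees, less where a joint would pass 70% of its speed; a pose out of reach is approached as far as the arm can. A call with a gripper value outside its range is refused whole. "grip" is the finger opening in m, from 0 to 0.0951, set as the call begins (left out, the last holds). The fingers move at their own pace and stop on an object; the grip force is fixed at half the most. Time passes only in rows, so rows that repeat a pose let the fingers close. It gives the time, the measured TCP pose, the force and the opening at its end, in the units of the state.
- state(): the state, without advancing time (a new reading comes with each control period).
- read_camera(name): name is "side" or "top"; returns (picture, depth): 420x560x3 uint8, red, green, blue; 420x560 float32, mm along the optical axis (not along the pixel's ray), 0 where there is no reading.
- camera_info(name): a dict with "mtx" (3x3 intrinsics, pixels), "dist_coeffs" ([k1, k2, p1, p2, k3] as OpenCV has them; the pictures are not rectified), "R" (3x3) and "t" (3): a world point X has camera coordinates R X + t. Camera axes: x right, y down, z forward; pixel columns grow to the right and rows downward; lengths in mm; the calibration is good to about 2 mm. A picture is of the moment at which its call begins. camera_info takes no time and is no camera call.
- job_done(): hands the job in, once; it reports no verdict.
The state is a dict: "t": time; "joints": joint angles; "qvel": joint speeds; "tau": joint torques, N m; "eef_pos": TCP position; "tcp_rot": TCP orientation; "ft_force": force on the tool from outside, world axes, zero at the start; "moment": the same for the moment, N m; "opening": opening from 0.0 (shut) to 1.0 (fully open).
Only numpy, scipy, OpenCV 4.12 (cv2) and the standard library are available. Lean on these libraries where they do the work, as an engineer would, in place of code of your own. Each camera call takes 0.05 s, during which the arm holds its last target. There are 200 camera calls.

## Working session

There is one attempt and no reset: what is moved stays moved. The work goes in short steps, Python scripts to look and compute and a tool call to move; the robot and the scene stay as the last step left them, time stands still between calls to the robot, and variables do not carry over. Pictures are saved under pics/ and viewed, about 8 in all and at most 12, crops included, and the job is handed in when it is done.

Besides the shell and the picture viewer there is one more tool, called after "Emit:" by a JSON object that holds its "fn" and its "kwargs", one argument or row to a line. carry_out: Moves the arm, as the interface text tells. Its arguments: {"type":"object","properties":{"moves":{"type":"array","items":{"type":"object","properties":{"dx":{"type":"number"},"dy":{"type":"number"},"dz":{"type":"number"},"twist":{"type":"number"}}}},"grip":{"type":"number"}},"required":["moves"]}

```bash
mkdir -p pics; cat > h.py <<'E'
from cell import *
import numpy as np, cv2
from scipy.spatial.transform import Rotation as Ro
def cloud(name,d):
    c=camera_info(name);h,w=d.shape
    uv=np.stack(np.meshgrid(np.arange(w),np.arange(h)),-1).reshape(-1,1,2).astype(np.float64)
    n=cv2.undistortPoints(uv,np.array(c["mtx"]),np.array(c["dist_coeffs"])).reshape(h,w,2)
    P=np.dstack([n*d[...,None],d])
    X=(P-np.array(c["t"]).ravel())@np.array(c["R"])
    X[d==0]=np.nan
    return X
def look(name,fn):
    p,d=read_camera(name); cv2.imwrite('pics/'+fn+'.png',cv2.cvtColor(p,cv2.COLOR_RGB2BGR)); np.savez('pics/'+fn,p=p,d=d)
    return p,d,cloud(name,d)
E
python3 - <<'E'
from h import *
for n in("top","side"):
    p,d,X=look(n,n+"0"); c=camera_info(n)
    print(n,-np.array(c["R"]).T@np.array(c["t"]).ravel(),np.array(c["R"])[2],c["mtx"])
print(state())
E
```

```text
top [ 379.15053454   24.27309066 1036.72228213] [ 0.19390885  0.01468502 -0.98090963] [[399.32462249   0.         285.69466568]
 [  0.         399.32462249 206.87893216]
 [  0.           0.           1.        ]]
side [ 323.76554488 -827.53544624  671.80549682] [ 0.21769092  0.83539476 -0.50470413] [[399.7653077    0.         276.67960435]
 [  0.         399.7653077  212.63663096]
 [  0.           0.           1.        ]]
{'t': 0.1, 'joints': array([ 1.16237380e+00,  4.91449786e-01,  1.55939103e+00, -3.82444376e-06,
        1.09167393e+00, -1.05597381e-01]), 'qvel': array([ 1.72186943e-03,  5.69290742e-04, -2.80026105e-03,  6.13237842e-05,
        3.21925280e-05,  9.14640504e-04]), 'tau': array([ 2.49443648e-03, -6.13620687e+01, -2.58605146e+01,  6.94087031e-02,
        4.69418638e-02, -1.74503816e-05]), 'eef_pos': array([186.28002349, 596.37434497, 214.15006029]), 'tcp_rot': array([-3.14067534e+00, -9.38164921e-05,  2.83876923e+00]), 'ft_force': array([-0.15524371, -0.73713641, -0.57823966]), 'moment': array([-0.01116669,  0.04270471,  0.02837048]), 'opening': 0.9974370405383588}
```

View pics/top0.png

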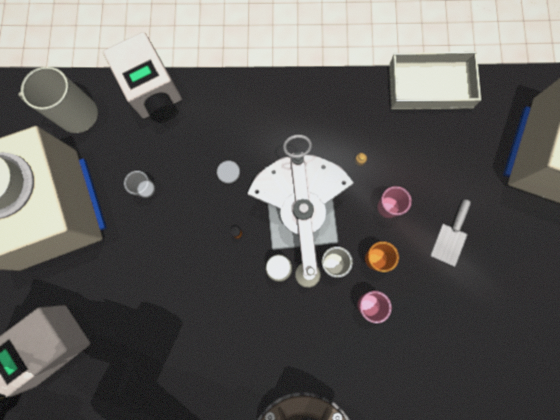

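View pics/side0.png

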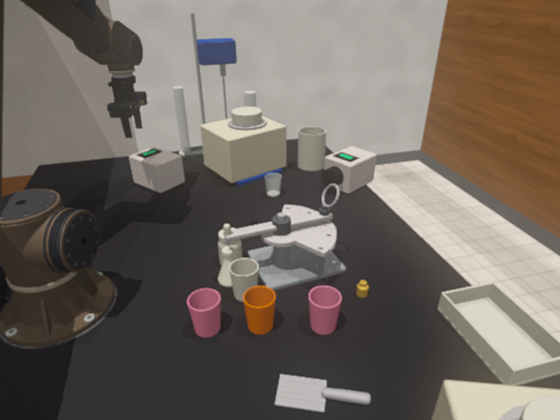

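The open white beaker is at top (337,262). It is on the robot's right of the flask (307,275), and the capped bottle is at (278,267). The look-alikes are pink at (396,201) and (375,307) and orange at (383,257); in the side picture they are at (325,310), (206,312) and (260,310). The ring is at top (298,147) and side (331,196), the pivot at (303,209) and the nozzle end at (310,270). The nozzle has to go to −y, so the ring goes to +y (left, anticlockwise, +0.524). Next I measure.

```bash
python3 - <<'E'
from h import *
D={n:np.load(f'pics/{n}0.npz') for n in('top','side')}
X={n:cloud(n,D[n]['d']) for n in D}
T=X['top']; r=lambda a:np.round(a,1)
for nm,(u,v) in dict(pivot=(303,209),ring=(298,147),beaker=(337,262),bottle=(278,267),nozz=(310,270),dish=(228,172),weight=(361,158),vial=(237,232),cup=(137,183),box=(50,200),dev=(140,75),bench=(200,300)).items(): print(nm,r(T[v,u]))
# arm top surface 
for n in X:
    P=X[n].reshape(-1,3)
    q=P[(abs(P[:,2]-141)<6)&(P[:,0]>350)&(P[:,0]<800)&(abs(P[:,1])<120)]
    m=q.mean(0); w,V=np.linalg.eigh(np.cov(q[:,:2].T)); t=(q[:,:2]-m[:2])@V[:,1]
    print(n,'arm',len(q),r(m),V[:,1],r([t.min(),t.max()]), 'ends',r(m[:2]+V[:,1]*t.min()),r(m[:2]+V[:,1]*t.max()))
    g=P[(P[:,2]>160)&(P[:,2]<235)&(P[:,0]>560)&(P[:,0]<800)&(abs(P[:,1]-10)<120)]
    print(n,'ring',len(g),r(g.mean(0)) if len(g) else '',r(g.min(0)),r(g.max(0)))
    b=P[(P[:,2]>80)&(P[:,2]<90)&(P[:,0]>400)&(P[:,0]<520)&(P[:,1]<0)&(P[:,1]>-110)]
    print(n,'rim',len(b),r(b.min(0)),r(b.max(0)))
P=np.vstack([X[n].reshape(-1,3) for n in X]); P=P[P[:,2]>20]
# tallest heights in coarse grid
for x in range(300,1000,100):
    print(x,[int(np.max(P[(abs(P[:,0]-x-50)<50)&(abs(P[:,1]-y-50)<50)][:,2],initial=0)) for y in range(700,-600,-100)])
for n,c in(('side',(290,150,400,290)),('top',(240,120,370,300))):
    a,b_,e,f=c; cv2.imwrite(f'pics/c_{n}.png',cv2.resize(cv2.cvtColor(D[n]['p'][b_:f,a:e],cv2.COLOR_RGB2BGR),None,fx=3 if n=='top' else 4,fy=3 if n=='top' else 4,interpolation=3))
E
```

```text
pivot [547.2  -1.2 161.7]
ring [749.8   6.3   1.3]
beaker [439.2 -91.7   3. ]
bottle [422.3  56.3  95.9]
nozz [412.8 -15.2 163.6]
dish [675.9 192.9  15.5]
weight [ 705.5 -156.6   38.4]
vial [510.4 160.1  52.1]
cup [647.  433.5  13.2]
box [564.3 551.4 184.4]
dev [898.7 403.4 118. ]
bench [344.3 256.9  -1.2]
top arm 1182 [531.9  -3.2 140.1] [-0.99481581 -0.10169316] [-156.  127.] ends [687.1  12.7] [405.6 -16.1]
top ring 221 [681.1  12.5 189.3] [560.5 -17.4 160.4] [700.9  43.1 219.8]
top rim 105 [ 401.9 -109.7   80.3] [470.1  -2.1  88.4]
side arm 818 [534.2  -9.2 141.7] [-0.99546904 -0.09508619] [-152.   131.8] ends [685.5   5.3] [402.9 -21.7]
side ring 155 [680.2  10.4 189.9] [659.1 -19.1 160.1] [701.9  43.6 221.6]
side rim 168 [ 400.2 -109.9   80.1] [469.9 -18.7  89.9]
300 [0, 118, 119, 0, 0, 0, 0, 98, 98, 88, 87, 0, 0]
400 [189, 189, 188, 0, 0, 0, 0, 144, 168, 89, 88, 0, 0]
500 [243, 242, 195, 0, 0, 0, 119, 167, 167, 87, 89, 22, 25]
600 [241, 242, 197, 74, 73, 20, 119, 221, 216, 120, 88, 0, 0]
700 [0, 189, 189, 0, 0, 0, 0, 217, 20, 44, 0, 0, 0]
800 [114, 154, 153, 124, 122, 0, 0, 0, 0, 0, 55, 54, 55]
900 [0, 152, 117, 123, 124, 0, 0, 0, 0, 0, 54, 55, 56]
```

View pics/c_top.png

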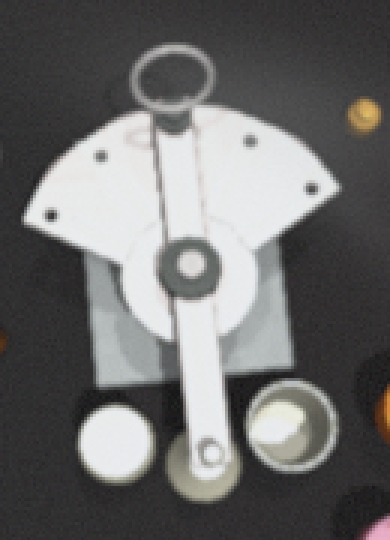

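The crop confirms it: ring at the far end, flask under the nozzle, open white beaker on the right. The moves can't tilt the tool, so I'll go up and over first and see how the arm behaves near its reach limit.

Emit:
{"fn": "carry_out", "kwargs": {
  "moves": [
    {"dz": -0.05},
    {"dz": -0.1},
    {"dz": -0.15},
    {"dx": -0.04, "dy": -0.03, "dz": -0.16, "twist": -8},
    {"dx": -0.08, "dy": -0.06, "dz": -0.16, "twist": -16}
  ],
  "grip": 0
}}

```text
schema error: expected keys dx, dy, dz, twist
```

Emit:
{"fn": "carry_out", "kwargs": {
  "moves": [
    {"dx": -0.197, "dy": -0.204, "twist": -3.5},
    {"dx": -0.197, "dy": -0.204, "twist": -3.5},
    {"dx": -0.197, "dy": -0.204, "twist": -3.5},
    {"dx": -0.197, "dy": -0.204, "twist": -3.5},
    {"dx": -0.197, "dy": -0.204, "twist": -3.5}
  ]
}}

```text
schema error: expected keys dx, dy, dz, twist
```

Emit:
{"fn": "carry_out", "kwargs": {
  "moves": [
    {"dx": 0, "dy": 0, "dz": -0.05, "twist": 0},
    {"dx": 0, "dy": 0, "dz": -0.1, "twist": 0},
    {"dx": 0, "dy": 0, "dz": -0.15, "twist": 0},
    {"dx": -0.04, "dy": -0.03, "dz": -0.16, "twist": -8},
    {"dx": -0.08, "dy": -0.06, "dz": -0.16, "twist": -16}
  ],
  "grip": 0
}}

```text
t: 0.6
eef_pos: [244.4, 516.0, 376.4]
tcp_rot: [3.139, 0.002, 3.126]
ft_force: [1.7, -0.4, -0.8]
opening: 0.638
```

Emit:
{"fn": "carry_out", "kwargs": {
  "moves": [
    {"dx": -0.27, "dy": -0.5, "dz": 0, "twist": -6},
    {"dx": -0.27, "dy": -0.5, "dz": 0, "twist": -6},
    {"dx": -0.27, "dy": -0.5, "dz": 0, "twist": -6},
    {"dx": -0.27, "dy": -0.5, "dz": 0, "twist": -6},
    {"dx": -0.27, "dy": -0.5, "dz": 0, "twist": -6}
  ]
}}

```text
t: 1.1
eef_pos: [358.1, 291.6, 374.6]
tcp_rot: [3.142, -0.0, -3.06]
ft_force: [1.1, 0.6, 0.5]
opening: 0.218
```

Emit:
{"fn": "carry_out", "kwargs": {
  "moves": [
    {"dx": -0.22, "dy": -0.3, "dz": 0, "twist": 0},
    {"dx": -0.22, "dy": -0.3, "dz": 0, "twist": 0},
    {"dx": -0.22, "dy": -0.3, "dz": 0, "twist": 0},
    {"dx": -0.22, "dy": -0.3, "dz": 0, "twist": 0},
    {"dx": -0.22, "dy": -0.3, "dz": 0, "twist": 0}
  ]
}}

```text
t: 1.6
eef_pos: [522.5, 102.6, 374.5]
tcp_rot: [3.141, -0.0, -3.061]
ft_force: [0.2, 0.8, -0.4]
opening: 0.006
```

Emit:
{"fn": "carry_out", "kwargs": {
  "moves": [
    {"dx": -0.4, "dy": -0.08, "dz": -0.05, "twist": 0},
    {"dx": -0.4, "dy": -0.08, "dz": -0.05, "twist": 0},
    {"dx": -0.4, "dy": -0.08, "dz": -0.05, "twist": 0},
    {"dx": -0.4, "dy": -0.08, "dz": -0.05, "twist": 0},
    {"dx": -0.4, "dy": -0.08, "dz": -0.05, "twist": 0}
  ]
}}

```text
t: 2.1
eef_pos: [769.5, 75.4, 404.9]
tcp_rot: [3.141, -0.0, -3.061]
ft_force: [0.4, -0.3, 0.7]
opening: 0.005
```

Emit:
{"fn": "carry_out", "kwargs": {
  "moves": [
    {"dx": -0.3, "dy": -0.03, "dz": 0, "twist": 0},
    {"dx": -0.3, "dy": -0.03, "dz": 0, "twist": 0},
    {"dx": -0.3, "dy": -0.03, "dz": 0, "twist": 0},
    {"dx": -0.3, "dy": -0.03, "dz": 0, "twist": 0},
    {"dx": -0.3, "dy": -0.03, "dz": 0, "twist": 0}
  ]
}}

```text
t: 2.6
eef_pos: [898.7, 67.2, 363.5]
tcp_rot: [3.14, 0.013, -3.061]
ft_force: [-0.2, 0.2, -2.3]
opening: 0.002
```

```bash
python3 -c "
from cell import *
print(state())"
```

```text
{'t': 2.6, 'joints': array([ 7.59858936e-04,  1.04921366e+00,  5.53025959e-02,  2.47651320e-03,
        2.02423223e+00, -1.64995083e+00]), 'qvel': array([-0.03730224,  0.12849505, -0.0745044 ,  0.00477483, -0.34926191,
       -0.03305299]), 'tau': array([ 1.23789433e+00, -1.11369331e+02, -3.46983039e+01, -2.72045459e-02,
        1.75639037e+00,  5.94132976e-02]), 'eef_pos': array([898.71562852,  67.18815881, 363.5048774 ]), 'tcp_rot': array([ 3.14040302,  0.01298008, -3.06058686]), 'ft_force': array([-0.15451616,  0.22615144, -2.31972644]), 'moment': array([-0.00207473, -0.0571672 , -0.00843637]), 'opening': 0.002460690443468861}
```

Emit:
{"fn": "carry_out", "kwargs": {
  "moves": [
    {"dx": -0.3, "dy": -0.03, "dz": 0, "twist": 0},
    {"dx": -0.3, "dy": -0.03, "dz": 0, "twist": 0},
    {"dx": -0.3, "dy": -0.03, "dz": 0, "twist": 0},
    {"dx": -0.3, "dy": -0.03, "dz": 0, "twist": 0},
    {"dx": -0.3, "dy": -0.03, "dz": 0, "twist": 0}
  ]
}}

```text
t: 3.1
eef_pos: [936.6, 54.6, 312.7]
tcp_rot: [-3.141, 0.062, -3.06]
ft_force: [0.8, -0.0, -0.6]
opening: 0.002
```

```bash
python3 -c "
from h import *
s=state();print(s['joints'],s['eef_pos'],Ro.from_euler('xyz',s['tcp_rot']).as_matrix()[:,2])"
```

```text
[-0.01354118  1.10888096  0.04807186  0.00527679  1.92253533 -1.66347239] [936.63633296  54.56896816 312.69114731] [ 0.06212073  0.00411291 -0.99806017]
```

Emit:
{"fn": "carry_out", "kwargs": {
  "moves": [
    {"dx": 0.05, "dy": 0.0, "dz": 0, "twist": 0},
    {"dx": 0.1, "dy": 0.0, "dz": 0, "twist": 0},
    {"dx": 0.1, "dy": 0.0, "dz": 0, "twist": 0}
  ]
}}

```text
t: 3.4
eef_pos: [868.8, 48.6, 310.0]
tcp_rot: [-3.141, 0.062, -3.06]
ft_force: [1.2, 0.1, 0.4]
opening: 0.003
```

```bash
cat > s.py <<'E'
from h import *
s=state();M=Ro.from_euler('xyz',s['tcp_rot']).as_matrix()
print(s['t'],s['joints'].round(4),s['eef_pos'].round(1),s['ft_force'].round(1));print(M.round(3))
E
python3 s.py
```

```text
3.4 [-0.0217  0.8413  0.6407  0.0055  1.5974 -1.6734] [868.8  48.6 310. ] [1.2 0.1 0.4]
[[-0.995 -0.081  0.062]
 [-0.081  0.997  0.004]
 [-0.062 -0.001 -0.998]]
```

Pushing against the outer reach limit tilts the tool outward, and the tilt stays. I'll build it up to about 40° this way, gently, pushing along the straight arm and watching joint 3's margin.

Emit:
{"fn": "carry_out", "kwargs": {
  "moves": [
    {"dx": -0.02, "dy": 0.0, "dz": -0.03, "twist": 0},
    {"dx": -0.04, "dy": 0.0, "dz": -0.06, "twist": 0},
    {"dx": -0.06, "dy": 0.0, "dz": -0.07, "twist": 0},
    {"dx": -0.07, "dy": 0.0, "dz": -0.08, "twist": 0},
    {"dx": -0.08, "dy": 0.0, "dz": -0.09, "twist": 0}
  ]
}}

```text
t: 3.9
eef_pos: [909.5, 52.8, 387.2]
tcp_rot: [-3.14, 0.09, -3.06]
ft_force: [-0.3, 0.3, 1.0]
opening: 0.009
```

```bash
python3 s.py
```

```text
3.9 [-0.0166  1.0272  0.0476  0.0078  1.9772 -1.6653] [909.5  52.8 387.2] [-0.3  0.3  1. ]
[[-0.993 -0.081  0.09 ]
 [-0.081  0.997  0.006]
 [-0.09  -0.002 -0.996]]
```

Emit:
{"fn": "carry_out", "kwargs": {
  "moves": [
    {"dx": -0.1, "dy": 0.0, "dz": -0.06, "twist": 0},
    {"dx": -0.1, "dy": 0.0, "dz": -0.06, "twist": 0},
    {"dx": -0.1, "dy": 0.0, "dz": -0.06, "twist": 0},
    {"dx": -0.1, "dy": 0.0, "dz": -0.06, "twist": 0},
    {"dx": -0.1, "dy": 0.0, "dz": -0.06, "twist": 0}
  ]
}}

```text
t: 4.4
eef_pos: [909.5, 54.8, 404.1]
tcp_rot: [-3.139, 0.122, -3.06]
ft_force: [0.0, 1.0, -0.2]
opening: 0.008
```

```bash
python3 s.py
```

```text
4.4 [-0.0151  1.0091  0.0474  0.0102  1.9638 -1.6626] [909.5  54.8 404.1] [ 0.   1.  -0.2]
[[-0.989 -0.081  0.121]
 [-0.081  0.997  0.008]
 [-0.121 -0.002 -0.993]]
```

Emit:
{"fn": "carry_out", "kwargs": {
  "moves": [
    {"dx": -0.6, "dy": 0.0, "dz": -0.1, "twist": 0},
    {"dx": -0.6, "dy": 0.0, "dz": -0.1, "twist": 0},
    {"dx": -0.6, "dy": 0.0, "dz": -0.1, "twist": 0},
    {"dx": -0.6, "dy": 0.0, "dz": -0.1, "twist": 0},
    {"dx": -0.6, "dy": 0.0, "dz": -0.1, "twist": 0}
  ]
}}

```text
t: 4.9
eef_pos: [935.8, 60.3, 370.2]
tcp_rot: [-3.139, 0.153, -3.06]
ft_force: [-1.1, -0.1, 0.3]
opening: 0.004
```

Emit:
{"fn": "carry_out", "kwargs": {
  "moves": [
    {"dx": -0.6, "dy": 0.0, "dz": -0.2, "twist": 0},
    {"dx": -0.6, "dy": 0.0, "dz": -0.2, "twist": 0},
    {"dx": -0.6, "dy": 0.0, "dz": -0.2, "twist": 0},
    {"dx": -0.6, "dy": 0.0, "dz": -0.2, "twist": 0},
    {"dx": -0.6, "dy": 0.0, "dz": -0.2, "twist": 0}
  ]
}}

```text
t: 5.4
eef_pos: [942.3, 63.7, 377.3]
tcp_rot: [-3.138, 0.189, -3.06]
ft_force: [0.0, 0.1, -0.1]
opening: 0.001
```

```bash
python3 s.py
```

```text
5.4 [-0.0061  1.0421  0.0483  0.0138  1.863  -1.6528] [942.3  63.7 377.3] [ 0.   0.1 -0.1]
[[-0.979 -0.081  0.187]
 [-0.08   0.997  0.012]
 [-0.187 -0.003 -0.982]]
```

Emit:
{"fn": "carry_out", "kwargs": {
  "moves": [
    {"dx": -0.6, "dy": 0.0, "dz": -0.2, "twist": 0},
    {"dx": -0.6, "dy": 0.0, "dz": -0.2, "twist": 0},
    {"dx": -0.6, "dy": 0.0, "dz": -0.2, "twist": 0},
    {"dx": -0.6, "dy": 0.0, "dz": -0.2, "twist": 0},
    {"dx": -0.6, "dy": 0.0, "dz": -0.2, "twist": 0}
  ]
}}

```text
t: 5.9
eef_pos: [946.8, 66.5, 387.8]
tcp_rot: [-3.138, 0.223, -3.06]
ft_force: [-0.5, -0.6, -0.1]
opening: 0.004
```

Emit:
{"fn": "carry_out", "kwargs": {
  "moves": [
    {"dx": -0.6, "dy": 0.0, "dz": -0.2, "twist": 0},
    {"dx": -0.6, "dy": 0.0, "dz": -0.2, "twist": 0},
    {"dx": -0.6, "dy": 0.0, "dz": -0.2, "twist": 0},
    {"dx": -0.6, "dy": 0.0, "dz": -0.2, "twist": 0},
    {"dx": -0.6, "dy": 0.0, "dz": -0.2, "twist": 0}
  ]
}}

```text
t: 6.4
eef_pos: [949.1, 68.7, 403.0]
tcp_rot: [-3.138, 0.257, -3.06]
ft_force: [0.1, 0.0, -0.8]
opening: 0.002
```

Emit:
{"fn": "carry_out", "kwargs": {
  "moves": [
    {"dx": -0.6, "dy": 0.0, "dz": -0.15, "twist": 0},
    {"dx": -0.6, "dy": 0.0, "dz": -0.15, "twist": 0},
    {"dx": -0.6, "dy": 0.0, "dz": -0.15, "twist": 0},
    {"dx": -0.6, "dy": 0.0, "dz": -0.15, "twist": 0},
    {"dx": -0.6, "dy": 0.0, "dz": -0.15, "twist": 0}
  ]
}}

```text
t: 6.9
eef_pos: [956.4, 70.9, 408.5]
tcp_rot: [-3.137, 0.292, -3.06]
ft_force: [0.3, 0.3, 0.3]
opening: 0.008
```

Emit:
{"fn": "carry_out", "kwargs": {
  "moves": [
    {"dx": -0.6, "dy": 0.0, "dz": -0.1, "twist": 0},
    {"dx": -0.6, "dy": 0.0, "dz": -0.1, "twist": 0},
    {"dx": -0.6, "dy": 0.0, "dz": -0.1, "twist": 0},
    {"dx": -0.6, "dy": 0.0, "dz": -0.1, "twist": 0},
    {"dx": -0.6, "dy": 0.0, "dz": -0.1, "twist": 0}
  ]
}}

```text
t: 7.4
eef_pos: [968.0, 73.1, 406.4]
tcp_rot: [-3.137, 0.327, -3.06]
ft_force: [-0.8, 0.3, 0.4]
opening: 0.004
```

```bash
python3 s.py
```

```text
7.4 [ 1.4000e-03  1.0201e+00  4.8500e-02  2.1700e-02  1.7468e+00 -1.6433e+00] [968.   73.1 406.4] [-0.8  0.3  0.4]
[[-0.944 -0.08   0.32 ]
 [-0.078  0.997  0.022]
 [-0.321 -0.004 -0.947]]
```

Emit:
{"fn": "carry_out", "kwargs": {
  "moves": [
    {"dx": -0.6, "dy": 0.0, "dz": -0.1, "twist": 0},
    {"dx": -0.6, "dy": 0.0, "dz": -0.1, "twist": 0},
    {"dx": -0.6, "dy": 0.0, "dz": -0.1, "twist": 0},
    {"dx": -0.6, "dy": 0.0, "dz": -0.1, "twist": 0},
    {"dx": -0.6, "dy": 0.0, "dz": -0.1, "twist": 0}
  ]
}}

```text
t: 7.9
eef_pos: [976.0, 74.9, 411.6]
tcp_rot: [-3.137, 0.363, -3.059]
ft_force: [-0.7, 0.5, -0.1]
opening: 0.003
```

Emit:
{"fn": "carry_out", "kwargs": {
  "moves": [
    {"dx": -0.6, "dy": 0.0, "dz": -0.05, "twist": 0},
    {"dx": -0.6, "dy": 0.0, "dz": -0.05, "twist": 0},
    {"dx": -0.6, "dy": 0.0, "dz": -0.05, "twist": 0},
    {"dx": -0.6, "dy": 0.0, "dz": -0.05, "twist": 0},
    {"dx": -0.6, "dy": 0.0, "dz": -0.05, "twist": 0}
  ]
}}

```text
t: 8.4
eef_pos: [988.3, 76.7, 408.2]
tcp_rot: [-3.137, 0.397, -3.059]
ft_force: [-0.1, 0.9, 0.3]
opening: 0.004
```

Emit:
{"fn": "carry_out", "kwargs": {
  "moves": [
    {"dx": -0.6, "dy": 0.0, "dz": -0.05, "twist": 0},
    {"dx": -0.6, "dy": 0.0, "dz": -0.05, "twist": 0},
    {"dx": -0.6, "dy": 0.0, "dz": -0.05, "twist": 0},
    {"dx": -0.6, "dy": 0.0, "dz": -0.05, "twist": 0},
    {"dx": -0.6, "dy": 0.0, "dz": -0.05, "twist": 0}
  ]
}}

```text
t: 8.9
eef_pos: [996.9, 78.1, 412.9]
tcp_rot: [-3.136, 0.434, -3.059]
ft_force: [0.2, 0.4, -0.5]
opening: -0.001
```

Emit:
{"fn": "carry_out", "kwargs": {
  "moves": [
    {"dx": -0.6, "dy": 0.0, "dz": 0, "twist": 0},
    {"dx": -0.6, "dy": 0.0, "dz": 0, "twist": 0},
    {"dx": -0.6, "dy": 0.0, "dz": 0, "twist": 0},
    {"dx": -0.6, "dy": 0.0, "dz": 0, "twist": 0},
    {"dx": -0.6, "dy": 0.0, "dz": 0, "twist": 0}
  ]
}}

```text
t: 9.4
eef_pos: [1009.6, 79.7, 409.0]
tcp_rot: [-3.136, 0.469, -3.059]
ft_force: [0.3, 0.1, -0.0]
opening: 0.011
```

Emit:
{"fn": "carry_out", "kwargs": {
  "moves": [
    {"dx": -0.6, "dy": 0.0, "dz": 0, "twist": 0},
    {"dx": -0.6, "dy": 0.0, "dz": 0, "twist": 0},
    {"dx": -0.6, "dy": 0.0, "dz": 0, "twist": 0},
    {"dx": -0.6, "dy": 0.0, "dz": 0, "twist": 0},
    {"dx": -0.6, "dy": 0.0, "dz": 0, "twist": 0}
  ]
}}

```text
t: 9.9
eef_pos: [1018.3, 80.9, 413.1]
tcp_rot: [-3.136, 0.504, -3.059]
ft_force: [0.2, -0.4, -0.2]
opening: 0.008
```

```bash
python3 s.py
```

```text
9.9 [ 0.0063  1.0345  0.0484  0.0316  1.5551 -1.6385] [1018.3   80.9  413.1] [ 0.2 -0.4 -0.2]
[[-0.872 -0.08   0.482]
 [-0.073  0.997  0.035]
 [-0.483 -0.005 -0.875]]
```

Emit:
{"fn": "carry_out", "kwargs": {
  "moves": [
    {"dx": -0.6, "dy": 0.0, "dz": 0.03, "twist": 0},
    {"dx": -0.6, "dy": 0.0, "dz": 0.03, "twist": 0},
    {"dx": -0.6, "dy": 0.0, "dz": 0.03, "twist": 0},
    {"dx": -0.6, "dy": 0.0, "dz": 0.03, "twist": 0},
    {"dx": -0.6, "dy": 0.0, "dz": 0.03, "twist": 0}
  ]
}}

```text
t: 10.4
eef_pos: [1028.2, 82.1, 414.7]
tcp_rot: [-3.136, 0.54, -3.058]
ft_force: [-0.6, 0.2, -0.2]
opening: 0.003
```

Emit:
{"fn": "carry_out", "kwargs": {
  "moves": [
    {"dx": -0.6, "dy": 0.0, "dz": 0.05, "twist": 0},
    {"dx": -0.6, "dy": 0.0, "dz": 0.05, "twist": 0},
    {"dx": -0.6, "dy": 0.0, "dz": 0.05, "twist": 0},
    {"dx": -0.6, "dy": 0.0, "dz": 0.05, "twist": 0},
    {"dx": -0.6, "dy": 0.0, "dz": 0.05, "twist": 0}
  ]
}}

```text
t: 10.9
eef_pos: [1037.5, 83.2, 417.5]
tcp_rot: [-3.136, 0.575, -3.058]
ft_force: [0.4, 0.7, -0.2]
opening: 0.004
```

Emit:
{"fn": "carry_out", "kwargs": {
  "moves": [
    {"dx": -0.6, "dy": 0.0, "dz": 0.05, "twist": 0},
    {"dx": -0.6, "dy": 0.0, "dz": 0.05, "twist": 0},
    {"dx": -0.6, "dy": 0.0, "dz": 0.05, "twist": 0},
    {"dx": -0.6, "dy": 0.0, "dz": 0.05, "twist": 0},
    {"dx": -0.6, "dy": 0.0, "dz": 0.05, "twist": 0}
  ]
}}

```text
t: 11.4
eef_pos: [1043.5, 83.9, 427.0]
tcp_rot: [-3.135, 0.611, -3.058]
ft_force: [-0.7, 0.1, 0.0]
opening: 0.001
```

Emit:
{"fn": "carry_out", "kwargs": {
  "moves": [
    {"dx": -0.6, "dy": 0.0, "dz": 0.1, "twist": 0},
    {"dx": -0.6, "dy": 0.0, "dz": 0.1, "twist": 0},
    {"dx": -0.6, "dy": 0.0, "dz": 0.1, "twist": 0},
    {"dx": -0.6, "dy": 0.0, "dz": 0.1, "twist": 0},
    {"dx": -0.6, "dy": 0.0, "dz": 0.1, "twist": 0}
  ]
}}

```text
t: 11.9
eef_pos: [1053.6, 84.9, 427.4]
tcp_rot: [-3.135, 0.646, -3.058]
ft_force: [-0.5, 0.8, -0.5]
opening: 0.004
```

Emit:
{"fn": "carry_out", "kwargs": {
  "moves": [
    {"dx": -0.6, "dy": 0.0, "dz": 0.1, "twist": 0},
    {"dx": -0.6, "dy": 0.0, "dz": 0.1, "twist": 0},
    {"dx": -0.6, "dy": 0.0, "dz": 0.1, "twist": 0},
    {"dx": -0.6, "dy": 0.0, "dz": 0.1, "twist": 0},
    {"dx": -0.6, "dy": 0.0, "dz": 0.1, "twist": 0}
  ]
}}

```text
t: 12.4
eef_pos: [1060.1, 85.7, 435.3]
tcp_rot: [-3.135, 0.681, -3.057]
ft_force: [0.5, 0.9, -0.9]
opening: 0.003
```

```bash
python3 s.py
```

```text
12.4 [ 0.008   1.0397  0.0483  0.0424  1.374  -1.6384] [1060.1   85.7  435.3] [ 0.5  0.9 -0.9]
[[-0.774 -0.08   0.628]
 [-0.065  0.997  0.047]
 [-0.629 -0.005 -0.777]]
```

Emit:
{"fn": "carry_out", "kwargs": {
  "moves": [
    {"dx": 0.437, "dy": -0.042, "dz": -0.167, "twist": 0},
    {"dx": 0.437, "dy": -0.042, "dz": -0.167, "twist": 0},
    {"dx": 0.437, "dy": -0.042, "dz": -0.167, "twist": 0},
    {"dx": 0.437, "dy": -0.042, "dz": -0.167, "twist": 0},
    {"dx": 0.437, "dy": -0.042, "dz": -0.167, "twist": 0}
  ]
}}

```text
t: 12.9
eef_pos: [918.0, 58.8, 389.4]
tcp_rot: [-3.135, 0.682, -3.057]
ft_force: [2.1, -0.9, 0.4]
opening: 0.004
```

```bash
python3 s.py
```

```text
12.9 [-0.0265  0.6164  1.0322  0.0869  0.8156 -1.7167] [918.   58.8 389.4] [ 2.1 -0.9  0.4]
[[-0.774 -0.08   0.628]
 [-0.065  0.997  0.047]
 [-0.63  -0.005 -0.777]]
```

```bash
cat > k.py <<'E'
import numpy as np
from scipy.optimize import least_squares
J=np.array([[.4914,1.5594,1.0917],[1.0492,.0553,2.0242],[1.1089,.0481,1.9225],[.8413,.6407,1.5974],[1.0272,.0476,1.9772],[1.0421,.0483,1.863],[1.0201,.0485,1.7468],[1.0345,.0484,1.5551],[1.0397,.0483,1.374],[.6164,1.0322,.8156]])
P=np.array([[186.3,596.4,214.2],[898.7,67.2,363.5],[936.6,54.6,312.7],[868.8,48.6,310],[909.5,52.8,387.2],[942.3,63.7,377.3],[968,73.1,406.4],[1018.3,80.9,413.1],[1060.1,85.7,435.3],[918,58.8,389.4]])
R=np.sqrt((P[:,:2]**2).sum(1)-66**2)
def fk(p,j):
    a,d,l2,l3,e,L=p; s1=j[...,0];s2=s1+j[...,1];s3=s2+j[...,2]
    return np.stack([a+l2*np.sin(s1)+l3*np.sin(s2)+e*np.cos(s2)+L*np.sin(s3), d+l2*np.cos(s1)+l3*np.cos(s2)-e*np.sin(s2)+L*np.cos(s3)],-1)
T=np.c_[R,P[:,2]]
f=least_squares(lambda p:np.r_[(fk(p,J)-T).ravel(),(p-p0)*1e-3],p0:=np.array([0,180,450,400,0,250.]))
if __name__=='__main__':
    print(f.x.round(1),np.abs(f.fun).max())
    for nm,r,z in(('pre',640,238),('pre far',643-25,238+30),('in',690,180),('lift',693,205)):
        for th in(.682,.611):
            g=least_squares(lambda q:np.r_[fk(f.x,q)-[r,z],(q.sum()-(np.pi-th))*100],[.4,1.5,.5]); print(nm,th,g.x.round(3),abs(g.fun).max().round(2))
E
python3 k.py
```

```text
[ -0.6 197.3 587.5 411.2  42.4 273.5] 0.36692166122429626
pre 0.682 [0.325 1.968 0.167] 0.0
pre 0.611 [0.33  1.92  0.281] 0.0
pre far 0.682 [0.254 1.977 0.229] 0.0
pre far 0.611 [0.26  1.929 0.341] 0.0
in 0.682 [0.472 1.914 0.074] 0.0
in 0.611 [0.473 1.867 0.191] 0.0
lift 0.682 [0.439 1.883 0.137] 0.0
lift 0.611 [0.442 1.835 0.253] 0.0
```

Emit:
{"fn": "carry_out", "kwargs": {
  "moves": [
    {"dx": 0.296, "dy": -0.0265, "dz": -0.112, "twist": 0},
    {"dx": 0.296, "dy": -0.0265, "dz": -0.112, "twist": 0},
    {"dx": 0.296, "dy": -0.0265, "dz": -0.112, "twist": 0},
    {"dx": 0.296, "dy": -0.0265, "dz": -0.112, "twist": 0},
    {"dx": 0.296, "dy": -0.0265, "dz": -0.112, "twist": 0}
  ]
}}

```text
t: 13.4
eef_pos: [683.4, 18.5, 311.6]
tcp_rot: [-3.135, 0.682, -3.057]
ft_force: [0.3, -0.3, 1.0]
opening: 0.005
```

```bash
python3 s.py
```

```text
13.4 [-0.1172  0.2922  1.7817  0.3027  0.4118 -2.0069] [683.4  18.5 311.6] [ 0.3 -0.3  1. ]
[[-0.774 -0.08   0.628]
 [-0.066  0.997  0.046]
 [-0.63  -0.005 -0.777]]
```

Emit:
{"fn": "carry_out", "kwargs": {
  "moves": [
    {"dx": 0.045, "dy": -0.0077, "dz": 0.0, "twist": 3},
    {"dx": 0.079, "dy": -0.0077, "dz": 0.01, "twist": 5},
    {"dx": 0.079, "dy": -0.0077, "dz": 0.028, "twist": 5},
    {"dx": 0.079, "dy": -0.0077, "dz": 0.028, "twist": 5},
    {"dx": 0.079, "dy": -0.0077, "dz": 0.028, "twist": 5}
  ]
}}

```text
t: 13.9
eef_pos: [643.1, 7.3, 240.8]
tcp_rot: [3.078, 0.679, 3.114]
ft_force: [0.5, -0.0, 0.4]
opening: 0.002
```

```bash
python3 s.py; python3 - <<'E'
from h import *
p,d,X=look('side','side1'); q,_,Y=look('top','top1')
a=cv2.resize(p[130:290,240:400],(480,480),interpolation=3); b=cv2.resize(q[100:200,250:350],(300,300),interpolation=3)
im=np.zeros((480,780,3),np.uint8); im[:,:480]=a; im[:300,480:]=b
cv2.imwrite('pics/m1.png',im[...,::-1])
E
```

```text
13.9 [-0.1515  0.321   1.9633  0.6502  0.2352 -2.3051] [643.1   7.3 240.8] [ 0.5 -0.   0.4]
[[-0.778 -0.013  0.628]
 [ 0.021  0.999  0.047]
 [-0.628  0.05  -0.777]]
```

View pics/m1.png

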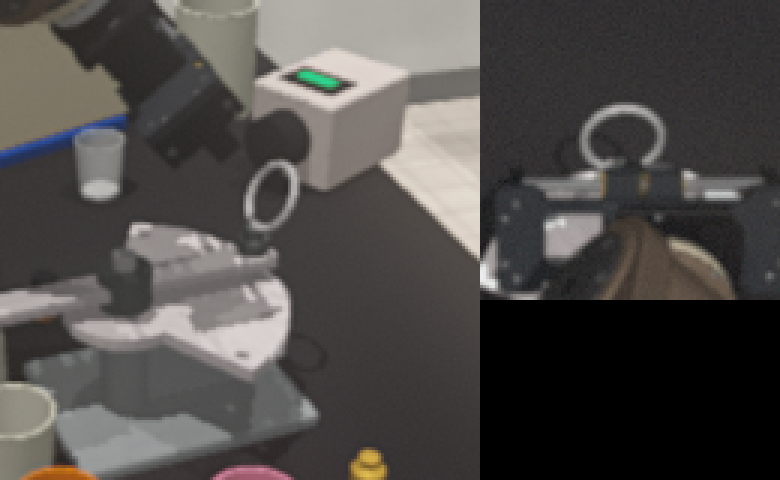

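The side crop shows the shut fingers at (235,150), above and inward of the ring at (272,195), pointing at it. The top inset shows a block about 55 mm wide, so I'll measure the finger profile and its alignment with the ring from depth.

```bash
python3 - <<'E'
from h import *
s=state();M=Ro.from_euler('xyz',s['tcp_rot']).as_matrix();t=s['eef_pos']
for n in('top','side'):
    d=np.load(f'pics/{n}1.npz')['d']; P=cloud(n,d).reshape(-1,3); P=P[~np.isnan(P[:,0])]
    Q=(P-t)@M; k=(abs(Q[:,0])<60)&(abs(Q[:,1])<110)&(Q[:,2]>-110)&(Q[:,2]<6)&(P[:,2]>185)
    for a in range(-100,6,10):
        q=Q[k&(Q[:,2]>=a)&(Q[:,2]<a+10)]
        if len(q): print(n,a,len(q),q[:,0].min().round(),q[:,0].max().round(),q[:,1].min().round(),q[:,1].max().round())
    # ring in ring region 
    g=P[(P[:,2]>160)&(P[:,2]<235)&(P[:,0]>662)&(P[:,0]<720)&(abs(P[:,1]-10)<60)]
    print(n,'ring',len(g),g.min(0).round(1),g.max(0).round(1))
E
```

```text
top -100 344 -35.0 26.0 -82.0 80.0
top -90 73 -36.0 24.0 -83.0 80.0
top -80 1 9.0 9.0 23.0 23.0
top -40 1 -11.0 -11.0 -6.0 -6.0
top -30 4 -12.0 -11.0 -7.0 -5.0
top -20 9 -12.0 -9.0 -8.0 6.0
top -10 10 -11.0 -10.0 -6.0 4.0
top ring 162 [669.7 -17.3 163.8] [701.3  43.1 220.1]
side -100 141 -35.0 33.0 -85.0 79.0
side -90 123 -35.0 33.0 -85.0 78.0
side -80 7 -32.0 30.0 -80.0 78.0
side -40 2 -6.0 -1.0 -12.0 -10.0
side -30 31 -11.0 11.0 -10.0 -5.0
side -20 27 -12.0 11.0 -8.0 -2.0
side -10 24 -12.0 11.0 -6.0 -0.0
side ring 150 [662.3 -19.9 160.3] [700.1  43.7 222.9]
```

The finger is 23 × about 20 mm and already on line with the ring centre, about (682,12,191). Inserting.

Emit:
{"fn": "carry_out", "kwargs": {
  "moves": [
    {"dx": 0.001, "dy": 0.002, "dz": 0.02, "twist": 0},
    {"dx": 0.001, "dy": 0.002, "dz": 0.04, "twist": 0},
    {"dx": 0.001, "dy": 0.002, "dz": 0.055, "twist": 0},
    {"dx": 0.001, "dy": 0.002, "dz": 0.065, "twist": 0}
  ]
}}

```text
t: 14.4
eef_pos: [683.4, 12.5, 189.2]
tcp_rot: [3.077, 0.679, 3.114]
ft_force: [-0.5, -0.4, 0.5]
opening: 0.003
```

Emit:
{"fn": "carry_out", "kwargs": {
  "moves": [
    {"dx": 0, "dy": 0, "dz": 0.008, "twist": 0},
    {"dx": 0, "dy": 0, "dz": 0.016, "twist": 0},
    {"dx": 0, "dy": 0, "dz": 0.018, "twist": 0}
  ]
}}

```text
t: 14.7
eef_pos: [694.5, 13.3, 175.4]
tcp_rot: [3.077, 0.679, 3.114]
ft_force: [0.3, 0.3, 0.9]
opening: 0.001
```

```bash
python3 s.py; python3 - <<'E'
from h import *
p,d,X=look('side','side2'); q,_,Y=look('top','top2')
a=cv2.resize(p[130:290,240:400],(480,480),interpolation=3); b=cv2.resize(q[100:200,250:350],(300,300),interpolation=3)
im=np.zeros((480,780,3),np.uint8); im[:,:480]=a; im[:300,480:]=b
cv2.imwrite('pics/m2.png',im[...,::-1])
E
```

```text
14.7 [-0.1251  0.4808  1.9122  1.023   0.147  -2.6655] [694.5  13.3 175.4] [0.3 0.3 0.9]
[[-0.778 -0.013  0.628]
 [ 0.021  0.999  0.047]
 [-0.628  0.05  -0.777]]
```

View pics/m2.png

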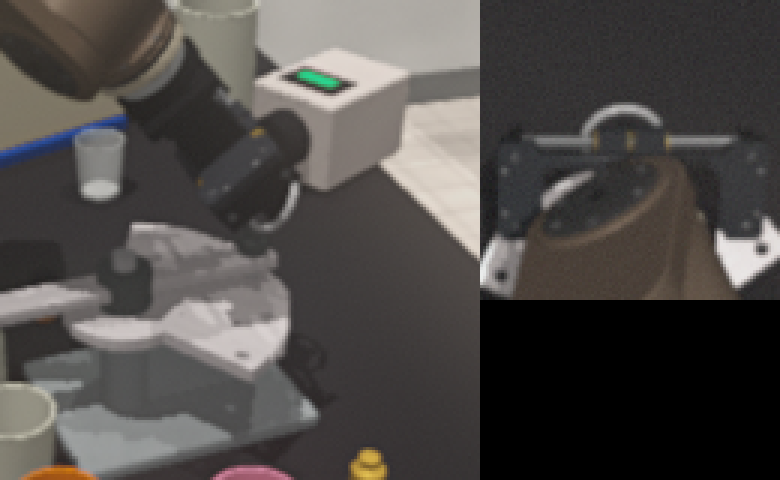

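The finger is through the ring: the ring arc shows in front of the finger in both views, and there is no contact force. Joint 6 is at −2.67, near its limit, so I'll twist back a little while taking up the slack upward.

Emit:
{"fn": "carry_out", "kwargs": {
  "moves": [
    {"dx": -0.002, "dy": 0, "dz": -0.0025, "twist": 1.5},
    {"dx": -0.004, "dy": 0, "dz": -0.005, "twist": 3},
    {"dx": -0.006, "dy": 0, "dz": -0.0075, "twist": 4},
    {"dx": -0.007, "dy": 0, "dz": -0.0085, "twist": 4}
  ]
}}

```text
t: 15.2
eef_pos: [694.1, 12.6, 187.2]
tcp_rot: [3.022, 0.673, 3.025]
ft_force: [-0.3, 0.3, -0.8]
opening: 0.003
```

```bash
python3 s.py
```

```text
15.2 [-0.1264  0.4627  1.9029  0.8842  0.163  -2.4559] [694.1  12.6 187.2] [-0.3  0.3 -0.8]
[[-0.777  0.042  0.629]
 [ 0.091  0.995  0.047]
 [-0.623  0.094 -0.776]]
```

Emit:
{"fn": "carry_out", "kwargs": {
  "moves": [
    {"dx": -0.0006, "dy": 0.0001, "dz": -0.0008, "twist": 0},
    {"dx": -0.0012, "dy": 0.0002, "dz": -0.0016, "twist": 0},
    {"dx": -0.0018, "dy": 0.0003, "dz": -0.0024, "twist": 0},
    {"dx": -0.0025, "dy": 0.0004, "dz": -0.0031, "twist": 0}
  ]
}}

```text
t: 15.6
eef_pos: [694.0, 12.6, 190.2]
tcp_rot: [3.022, 0.672, 3.025]
ft_force: [0.5, 0.3, 0.1]
opening: 0.005
```

Emit:
{"fn": "carry_out", "kwargs": {
  "moves": [
    {"dx": -0.0006, "dy": 0.0001, "dz": -0.0008, "twist": 0},
    {"dx": -0.0012, "dy": 0.0002, "dz": -0.0016, "twist": 0},
    {"dx": -0.0018, "dy": 0.0003, "dz": -0.0024, "twist": 0},
    {"dx": -0.0025, "dy": 0.0004, "dz": -0.0031, "twist": 0}
  ]
}}

```text
t: 16.0
eef_pos: [694.1, 12.7, 194.2]
tcp_rot: [3.022, 0.672, 3.025]
ft_force: [-0.3, -0.5, -0.6]
opening: 0.001
```

```bash
python3 s.py
```

```text
16.0 [-0.1263  0.4525  1.8956  0.8015  0.1755 -2.3721] [694.1  12.7 194.2] [-0.3 -0.5 -0.6]
[[-0.777  0.042  0.628]
 [ 0.091  0.995  0.047]
 [-0.622  0.094 -0.777]]
```

Emit:
{"fn": "carry_out", "kwargs": {
  "moves": [
    {"dx": -0.0006, "dy": 0.0001, "dz": -0.0008, "twist": 0},
    {"dx": -0.0012, "dy": 0.0002, "dz": -0.0016, "twist": 0},
    {"dx": -0.0018, "dy": 0.0003, "dz": -0.0024, "twist": 0},
    {"dx": -0.0025, "dy": 0.0004, "dz": -0.0031, "twist": 0}
  ]
}}

```text
t: 16.4
eef_pos: [693.9, 12.7, 198.0]
tcp_rot: [3.022, 0.671, 3.025]
ft_force: [-0.6, -0.7, -1.9]
opening: 0.005
```

Emit:
{"fn": "carry_out", "kwargs": {
  "moves": [
    {"dx": -0.0006, "dy": 0.0001, "dz": -0.0008, "twist": 0},
    {"dx": -0.0012, "dy": 0.0002, "dz": -0.0016, "twist": 0},
    {"dx": -0.0018, "dy": 0.0003, "dz": -0.0024, "twist": 0},
    {"dx": -0.0025, "dy": 0.0004, "dz": -0.0031, "twist": 0}
  ]
}}

```text
t: 16.8
eef_pos: [693.7, 12.8, 201.6]
tcp_rot: [3.022, 0.67, 3.025]
ft_force: [-3.7, -1.2, -5.0]
opening: 0.008
```

```bash
python3 s.py
```

```text
16.8 [-0.1263  0.4413  1.8886  0.729   0.1896 -2.2984] [693.7  12.8 201.6] [-3.7 -1.2 -5. ]
[[-0.778  0.042  0.627]
 [ 0.091  0.995  0.047]
 [-0.621  0.094 -0.778]]
```

Emit:
{"fn": "carry_out", "kwargs": {
  "moves": [
    {"dx": -0.001, "dy": 0.0001, "dz": -0.0012, "twist": 0},
    {"dx": -0.002, "dy": 0.0003, "dz": -0.0024, "twist": 0},
    {"dx": -0.003, "dy": 0.0004, "dz": -0.0037, "twist": 0},
    {"dx": -0.004, "dy": 0.0005, "dz": -0.005, "twist": 0}
  ]
}}

```text
t: 17.2
eef_pos: [693.9, 12.7, 208.5]
tcp_rot: [3.022, 0.671, 3.025]
ft_force: [-4.5, -0.8, -6.0]
opening: 0.003
```

Emit:
{"fn": "carry_out", "kwargs": {
  "moves": [
    {"dx": -0.001, "dy": 0.0001, "dz": -0.0012, "twist": 0},
    {"dx": -0.002, "dy": 0.0003, "dz": -0.0024, "twist": 0},
    {"dx": -0.003, "dy": 0.0004, "dz": -0.0037, "twist": 0},
    {"dx": -0.003, "dy": 0.0004, "dz": -0.0037, "twist": 0},
    {"dx": -0.003, "dy": 0.0004, "dz": -0.0037, "twist": 0}
  ]
}}

```text
t: 17.7
eef_pos: [693.9, 12.7, 213.2]
tcp_rot: [3.022, 0.671, 3.025]
ft_force: [-5.1, 0.1, -6.9]
opening: 0.006
```

```bash
python3 s.py; python3 - <<'E'
from h import *
for n in('top','side'):
    for f in(n+'0',n+'3'):
        if f[-1]=='3': p,d,X=look(n,f)
        else: X=cloud(n,np.load(f'pics/{f}.npz')['d'])
        P=X.reshape(-1,3)
        g=P[(P[:,0]>693)&(P[:,0]<720)&(P[:,2]>150)&(P[:,2]<260)&(abs(P[:,1]-10)<45)]
        print(f,len(g),g.min(0).round(1),np.percentile(g,90,axis=0).round(1),g.max(0).round(1))
E
```

```text
17.7 [-0.1264  0.4254  1.8769  0.6454  0.2106 -2.2132] [693.9  12.7 213.2] [-5.1  0.1 -6.9]
[[-0.778  0.042  0.627]
 [ 0.091  0.995  0.047]
 [-0.622  0.094 -0.778]]
top0 60 [693.3 -14.4 203.5] [699.9  27.3 218. ] [700.9  36.  219.8]
top3 34 [693.6  -7.  224.1] [701.1  22.3 232.1] [702.3  33.7 233.9]
side0 29 [693.2 -14.1 203.3] [698.3  20.1 220.7] [701.9  26.5 221.6]
side3 34 [693.2 -13.6 216.1] [698.9  11.  234.2] [699.7  14.7 235.7]
```

The pin is lifted: the ring rose about 14 mm while the arm stayed at its first hole. Adding 3 mm, then swinging along the arc.

Emit:
{"fn": "carry_out", "kwargs": {
  "moves": [
    {"dx": -0.0019, "dy": 0.0003, "dz": -0.0023, "twist": 0},
    {"dx": -0.0005, "dy": 0.0076, "dz": -0.0025, "twist": 0},
    {"dx": 0.0012, "dy": 0.0147, "dz": -0.003, "twist": 0},
    {"dx": 0.0031, "dy": 0.0219, "dz": -0.0037, "twist": 0},
    {"dx": 0.0031, "dy": 0.0219, "dz": -0.0037, "twist": 0}
  ]
}}

```text
t: 18.3
eef_pos: [689.7, 35.2, 216.1]
tcp_rot: [3.022, 0.67, 3.025]
ft_force: [-6.5, -2.8, -6.6]
opening: 0.002
```

```bash
python3 s.py; cat > r.py <<'E'
from h import *
import sys
a=sys.argv[1]
for n in('top','side'):
    p,d,X=look(n,n+a); P=X.reshape(-1,3)
    s=state();M=Ro.from_euler('xyz',s['tcp_rot']).as_matrix();Q=(P-s['eef_pos'])@M
    # nozzle-side half of the arm: bar top near pedestal
    q=P[(abs(P[:,2]-141)<4)&(P[:,0]>390)&(P[:,0]<530)&(P[:,1]>-110)&(P[:,1]<30)]
    if len(q)>30:
        w,V=np.linalg.eigh(np.cov(q[:,:2].T)); v=V[:,1]*np.sign(V[0,1]); e=q[np.argsort(q[:,:2]@v)[:15]].mean(0)
        m=q.mean(0); b=np.arctan2(-3-m[1],547-m[0]); print(n,'arm',len(q),'az',np.arctan2(v[1],v[0]).round(3),'az via pivot',b.round(3),'end',e.round(1))
    g=P[(P[:,0]>600)&(P[:,0]<720)&(P[:,2]>160)&(P[:,2]<250)&(P[:,1]<140)&(P[:,1]>-30)&(abs(P[:,0]-547)<160)]
    g=g[~((abs((g-s['eef_pos'])@M[:,0])<14)&(abs((g-s['eef_pos'])@M[:,1])<14))]
    Qz=(g-s['eef_pos'])@M[:,2]; g=g[Qz>-75]
    if len(g): print(n,'ring',len(g),g.min(0).round(1),np.percentile(g,[50],axis=0).round(1),g.max(0).round(1))
E
python3 r.py 4
```

```text
18.3 [-0.0842  0.4167  1.8822  0.5373  0.1967 -2.0744] [689.7  35.2 216.1] [-6.5 -2.8 -6.6]
[[-0.778  0.041  0.627]
 [ 0.091  0.995  0.047]
 [-0.621  0.094 -0.778]]
top ring 38 [678.6  10.1 216.1] [[695.2  27.2 231.6]] [698.8  61.9 236.4]
side arm 388 az 0.295 az via pivot 0.292 end [409.4 -43.4 140.4]
side ring 144 [657.1   1.1 160. ] [[669.7  23.8 194.4]] [697.7  60.9 238.7]
```

Emit:
{"fn": "carry_out", "kwargs": {
  "moves": [
    {"dx": 0.0022, "dy": 0.007, "dz": -0.0009, "twist": -1},
    {"dx": 0.0047, "dy": 0.0138, "dz": -0.0021, "twist": -2},
    {"dx": 0.0074, "dy": 0.0206, "dz": -0.0035, "twist": -3},
    {"dx": 0.0104, "dy": 0.0271, "dz": -0.005, "twist": -4},
    {"dx": 0.0104, "dy": 0.0271, "dz": -0.005, "twist": -4}
  ]
}}

```text
t: 18.9
eef_pos: [679.2, 62.6, 215.8]
tcp_rot: [3.078, 0.676, 3.115]
ft_force: [-8.6, -4.6, -6.8]
opening: 0.003
```

```bash
python3 s.py;python3 r.py 5
```

```text
18.9 [-0.0318  0.4064  1.9019  0.405   0.1712 -1.9744] [679.2  62.6 215.8] [-8.6 -4.6 -6.8]
[[-0.78  -0.013  0.626]
 [ 0.021  0.999  0.047]
 [-0.626  0.05  -0.779]]
top arm 192 az 0.031 az via pivot 0.482 end [418.7 -56.3 141.5]
top ring 47 [673.5  31.7 195.3] [[687.   46.5 227.6]] [691.4  67.4 237.2]
side arm 393 az 0.508 az via pivot 0.502 end [419.  -69.1 141. ]
side ring 149 [648.6  27.1 160.4] [[660.6  47.8 195.2]] [690.5  84.4 238.8]
```

```bash
python3 - <<'E'
from h import *
for f in('0','4','5'):
    P=cloud('side',np.load(f'pics/side{f}.npz')['d']).reshape(-1,3)
    q=P[(abs(P[:,2]-141)<4)&(P[:,0]>390)&(P[:,0]<530)&(P[:,1]>-110)&(P[:,1]<30)]
    w,V=np.linalg.eigh(np.cov(q[:,:2].T)); v=V[:,1]*np.sign(V[0,1]); m=q.mean(0); e=q[np.argsort(q[:,:2]@v)[:15]].mean(0)
    print(f,len(q),m.round(1),np.arctan2(v[1],v[0]).round(3),e.round(1))
    b=P[(P[:,2]>80)&(P[:,2]<90)&(P[:,0]>395)&(P[:,0]<480)&(P[:,1]<-20)&(P[:,1]>-115)]; print(' rim',b.min(0).round(1),b.max(0).round(1))
E
```

```text
0 380 [467.5 -13.6 142.1] 0.135 [405.2 -22.  141.2]
 rim [ 396.1 -115.    80.1] [469.9 -20.8  89.9]
4 388 [469.4 -26.3 142.2] 0.295 [409.4 -43.4 140.4]
 rim [ 396.1 -115.    80.1] [469.6 -20.7  89.9]
5 393 [474.4 -42.8 142.2] 0.508 [419.  -69.1 141. ]
 rim [ 396.1 -115.    80.1] [469.7 -20.4  89.6]
```

Emit:
{"fn": "carry_out", "kwargs": {
  "moves": [
    {"dx": 0.0028, "dy": 0.0065, "dz": -0.0018, "twist": -1},
    {"dx": 0.0059, "dy": 0.013, "dz": -0.0039, "twist": -2},
    {"dx": 0.0085, "dy": 0.018, "dz": -0.0057, "twist": -3},
    {"dx": 0.0085, "dy": 0.018, "dz": -0.0057, "twist": -3}
  ]
}}

```text
t: 19.4
eef_pos: [668.5, 80.1, 215.7]
tcp_rot: [3.12, 0.678, -3.102]
ft_force: [-10.5, -6.6, -6.7]
opening: -0.0
```

```bash
python3 s.py;python3 r.py 6
```

```text
19.4 [ 0.0029  0.3958  1.9215  0.2974  0.1543 -1.8939] [668.5  80.1 215.7] [-10.5  -6.6  -6.7]
[[-0.778 -0.054  0.625]
 [-0.031  0.998  0.047]
 [-0.627  0.017 -0.779]]
top arm 549 az 0.544 az via pivot 0.623 end [429.7 -76.2 139.7]
top ring 61 [664.5  49.1 188.2] [[678.4  61.7 224.2]] [684.9  86.5 237.1]
side arm 372 az 0.659 az via pivot 0.645 end [431.6 -88.  140.7]
side ring 147 [637.2  48.7 160.1] [[650.5  64.  194.5]] [681.9  99.5 238.4]
```

Both views now put the arm at the target angle (top 0.62, side 0.659 against an expected 0.659). Lowering the pin.

Emit:
{"fn": "carry_out", "kwargs": {
  "moves": [
    {"dx": 0.0013, "dy": 0, "dz": 0.0016, "twist": 0},
    {"dx": 0.0025, "dy": 0, "dz": 0.0031, "twist": 0},
    {"dx": 0.0038, "dy": 0, "dz": 0.0047, "twist": 0},
    {"dx": 0.005, "dy": 0, "dz": 0.0062, "twist": 0}
  ]
}}

```text
t: 19.9
eef_pos: [668.9, 79.7, 207.8]
tcp_rot: [3.119, 0.678, -3.103]
ft_force: [-9.5, -6.5, -5.9]
opening: 0.006
```

Emit:
{"fn": "carry_out", "kwargs": {
  "moves": [
    {"dx": 0.0013, "dy": 0, "dz": 0.0016, "twist": 0},
    {"dx": 0.0025, "dy": 0, "dz": 0.0031, "twist": 0},
    {"dx": 0.0025, "dy": 0, "dz": 0.0031, "twist": 0}
  ]
}}

```text
t: 20.2
eef_pos: [668.7, 80.1, 203.7]
tcp_rot: [3.119, 0.678, -3.103]
ft_force: [-11.2, -4.7, -4.9]
opening: 0.003
```

```bash
python3 s.py;python3 r.py 7
```

```text
20.2 [ 0.0028  0.4133  1.9335  0.367   0.1264 -1.9633] [668.7  80.1 203.7] [-11.2  -4.7  -4.9]
[[-0.778 -0.053  0.626]
 [-0.03   0.998  0.047]
 [-0.627  0.018 -0.779]]
top arm 540 az 0.542 az via pivot 0.625 end [430.9 -79.7 139.7]
top ring 59 [662.6  49.4 178.5] [[678.5  62.1 212.2]] [684.   87.2 223.6]
side arm 384 az 0.663 az via pivot 0.649 end [429.8 -86.2 140.8]
side ring 129 [636.9  48.2 160.3] [[654.   63.3 183.3]] [682.2  98.4 225.7]
```

The ring top has dropped to about 4 mm above home, so the pin is in the hole. Lowering further until it is free.

Emit:
{"fn": "carry_out", "kwargs": {
  "moves": [
    {"dx": 0.0013, "dy": 0, "dz": 0.0016, "twist": 0},
    {"dx": 0.0025, "dy": 0, "dz": 0.0031, "twist": 0},
    {"dx": 0.0038, "dy": 0, "dz": 0.0047, "twist": 0},
    {"dx": 0.005, "dy": 0, "dz": 0.0062, "twist": 0}
  ]
}}

```text
t: 20.7
eef_pos: [669.9, 80.0, 197.5]
tcp_rot: [3.12, 0.682, -3.103]
ft_force: [-10.0, -4.9, 2.5]
opening: 0.003
```

Emit:
{"fn": "carry_out", "kwargs": {
  "moves": [
    {"dx": 0.0025, "dy": 0, "dz": 0.0031, "twist": 0},
    {"dx": 0.0038, "dy": 0, "dz": 0.0047, "twist": 0},
    {"dx": 0.0038, "dy": 0, "dz": 0.0047, "twist": 0}
  ]
}}

```text
t: 21.0
eef_pos: [671.0, 80.4, 191.7]
tcp_rot: [3.12, 0.684, -3.102]
ft_force: [-0.1, -0.2, 0.3]
opening: 0.007
```

```bash
python3 s.py;python3 r.py 8
```

```text
21.0 [ 0.0038  0.4341  1.9439  0.4985  0.092  -2.095 ] [671.   80.4 191.7] [-0.1 -0.2  0.3]
[[-0.775 -0.053  0.63 ]
 [-0.03   0.998  0.046]
 [-0.632  0.017 -0.775]]
top arm 538 az 0.549 az via pivot 0.627 end [431.8 -81.2 140.5]
top ring 70 [662.5  49.6 171.5] [[676.8  66.4 210.9]] [683.7  91.8 221.4]
side arm 378 az 0.664 az via pivot 0.652 end [430.6 -87.7 140.7]
side ring 118 [636.7  45.9 160.5] [[658.3  62.  178.8]] [682.6  98.2 220.7]
```

Pin home: the ring top is back at about 221 mm and the force is zero. Withdrawing the finger along its axis, centred in the ring.

Emit:
{"fn": "carry_out", "kwargs": {
  "moves": [
    {"dx": 0.003, "dy": -0.002, "dz": -0.005, "twist": 0},
    {"dx": 0.006, "dy": -0.004, "dz": -0.012, "twist": 0},
    {"dx": 0.007, "dy": -0.004, "dz": -0.025, "twist": 0},
    {"dx": 0.007, "dy": -0.004, "dz": -0.045, "twist": 0},
    {"dx": 0.007, "dy": -0.004, "dz": -0.07, "twist": 0}
  ]
}}

```text
t: 21.6
eef_pos: [620.2, 72.8, 240.7]
tcp_rot: [3.12, 0.68, -3.102]
ft_force: [-0.6, -0.2, 0.0]
opening: 0.006
```

```bash
python3 s.py
```

```text
21.6 [-0.0127  0.2959  2.0042  0.323   0.1716 -1.9299] [620.2  72.8 240.7] [-0.6 -0.2  0. ]
[[-0.777 -0.053  0.627]
 [-0.031  0.998  0.046]
 [-0.629  0.017 -0.777]]
```

Clear of the ring. Rising straight up about 120 mm, then a final look.

Emit:
{"fn": "carry_out", "kwargs": {
  "moves": [
    {"dx": -0.025, "dy": 0, "dz": -0.031, "twist": 0},
    {"dx": -0.05, "dy": 0, "dz": -0.062, "twist": 0},
    {"dx": -0.075, "dy": 0, "dz": -0.093, "twist": 0},
    {"dx": -0.075, "dy": 0, "dz": -0.093, "twist": 0},
    {"dx": -0.075, "dy": 0, "dz": -0.093, "twist": 0}
  ]
}}

```text
t: 22.1
eef_pos: [620.3, 70.9, 360.9]
tcp_rot: [3.12, 0.683, -3.102]
ft_force: [-0.4, -0.1, -0.2]
opening: 0.006
```

```bash
python3 s.py;python3 r.py 9; python3 - <<'E'
from h import *
P=np.load('pics/side9.npz')['p'];Q=np.load('pics/top9.npz')['p']
im=np.zeros((480,800,3),np.uint8); im[:,:400]=cv2.resize(P[150:350,190:357],(400,480)); im[:,400:]=cv2.resize(Q[110:310,220:387],(400,480)); cv2.imwrite('pics/m9.png',im[...,::-1])
for n in('top','side'):
    A,B=[cloud(n,np.load(f'pics/{n}{k}.npz')['d']) for k in'09']
    for nm,(lo,hi) in dict(dish=((635,150,8),(715,235,25)),weight=((680,-185,10),(730,-125,50)),vial=((485,130,15),(540,190,60)),bottle=((385,22,70),(460,95,100)),rim=((395,-115,75),(480,-35,90)),cup=((600,390,20),(690,480,80))).items():
        o=[]
        for X in(A,B):
            q=X.reshape(-1,3); q=q[((q>lo)&(q<hi)).all(1)]; o.append((len(q),np.median(q,0).round(1).tolist() if len(q) else None))
        print(n,nm,o)
E
```

```text
22.1 [-0.0171  0.1527  1.8324  0.1246  0.4786 -1.7255] [620.3  70.9 360.9] [-0.4 -0.1 -0.2]
[[-0.775 -0.053  0.629]
 [-0.031  0.998  0.047]
 [-0.631  0.017 -0.776]]
top arm 345 az 0.443 az via pivot 0.632 end [430.3 -78.  139.6]
side arm 374 az 0.664 az via pivot 0.648 end [429.6 -86.2 140.8]
side ring 162 [636.8  49.1 160.7] [[655.1  70.1 189.9]] [682.3 102.8 221.4]
top dish [(389, [678.5, 193.3, 15.2]), (199, [675.7, 182.5, 15.1])]
top weight [(104, [706.4, -155.9, 27.3]), (98, [707.4, -156.7, 27.4])]
top vial [(100, [513.1, 165.5, 48.3]), (0, None)]
top bottle [(433, [422.5, 56.4, 94.3]), (278, [415.5, 56.4, 93.9])]
top rim [(143, [441.6, -86.3, 83.4]), (108, [426.5, -98.9, 83.3])]
top cup [(369, [641.5, 428.5, 51.9]), (370, [641.2, 428.3, 51.7])]
side dish [(0, None), (0, None)]
side weight [(148, [706.3, -164.1, 28.2]), (147, [707.0, -164.3, 28.5])]
side vial [(45, [511.8, 165.5, 51.1]), (112, [511.5, 161.1, 42.0])]
side bottle [(159, [407.8, 40.2, 82.3]), (343, [420.5, 43.9, 95.5])]
side rim [(273, [435.7, -76.0, 82.8]), (278, [435.3, -78.7, 82.6])]
side cup [(239, [631.3, 403.1, 55.0]), (240, [631.3, 403.1, 55.3])]
```

View pics/m9.png

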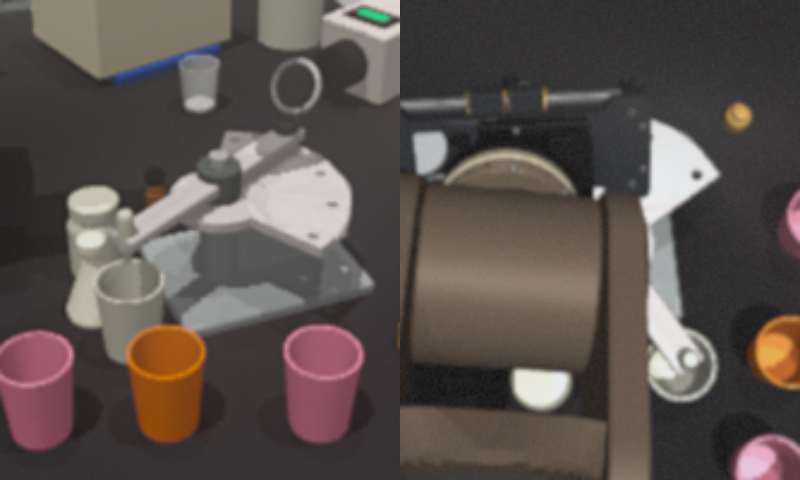

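The nozzle, at about (690,358) in the right half, stands over the open beaker. The arm is one hole round, the ring is at its home height and the other things are where they stood. Handing in.

```bash
python3 -c "
from cell import *
print(job_done()); print(state()['t'])"
```

```text
the job is handed in; nothing more can be done
None
the job is handed in; nothing more can be done
```

I hooked the shut fingers through the ring, lifted the pin about 14 mm and swung the arm +0.52 rad. The pin dropped home in that hole with the nozzle over the white beaker. I then withdrew the finger and handed in at about 22 s; no verdict is reported.

**Last checks**
- **Pin:** the ring top is back at 221 mm, the same as at the start.
- **Arm angle:** the side camera reads 0.664 rad, against 0.659 expected for that hole. The top camera's pivot-based reading is 0.632 against 0.622, but its direct slope fit (0.44) was spoilt by the arm blocking the view.
- **Nozzle:** both pictures show it over the beaker's mouth. I judged this by eye and did not measure the offset.
- **Force:** the most I read at the wrist was about 14 N, and it was near zero after I withdrew.
- **Bystanders:** the weight, the cup and, from the side, the beaker rim read within 3 mm of the start. Readings for the vial, bottle and dish, and the beaker rim from above, were spoilt because the arms blocked the view. I did not measure the flask or the spatula. The finger never went near any of them.

**Possible problem:** the moves cannot tilt the tool, so I got the 39° tilt by pushing against the outer reach limit. During that, joint 3 read 0.047–0.049 rad against its stated lower limit of 0.05, which could count as passing its range.

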